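Load a turning blank under the spring hold-down flap

ROBOT

A 6-joint arm with a two-finger parallel gripper is mounted at the origin on the work surface. World frame = base frame: x ahead of the robot, y to its left, z up, the work surface at z = 0. Lengths are in mm, angles in degrees, forces in N, time in s.
With the tool pointing down it reaches from about 300 to 850 mm from the base axis. Payload 4.2 kg.
Tool frame: the origin (TCP) lies at the very end of the fingers, on their centre line; the grasp point (between the pads) lies 19 mm behind it; x points along the fingers, y is the direction in which the jaws open and shut, and the axes are right-handed (so a half turn about x gives the same grasp; the last joint's range is limited). The gripper opens to 91 mm and grips with 3 to 60 N. Pads are 32 mm wide; open, the fingers measure 118 mm over their backs; the gripper's body (76 mm by 178 mm) begins 60 mm behind the grasp point.
Start: joints at [-65.26, 18.312, 89.639, -0, 72.044, -1.146], TCP at [251.044, -517.324, 174.476] pointing down, gripper open.
Joint ranges: [-177.97, 177.97], [-48.28, 115.42], [12.27, 149.76], [-77.06, 257.06], [2.81, 150.46], [-146.56, 146.56]. Speed limits (degrees/s): [147.25, 147.25, 180, 180, 180, 180].

INTERFACE

Orientations are given as [roll, pitch, yaw] about the fixed x, y, z axes, in that order (R = Rz(yaw) Ry(pitch) Rx(roll)).
In Python, from workcell import sensors, grab_frame, job_done, finder gives the robot as it stands.
- The arm moves only by the tool play_rows, never from a script. Its argument "motion" is a list of rows, each a list of 5 numbers: the shift along the world's x, y, z in m, then the turn about the world's z in rad, then the opening, from 0 (shut) to 1 (fully open). In form: [[tx, ty, tz, roll, fingers], ...]. A call has exactly 8 rows; each row is the pose to reach, as a shift and turn from the pose commanded when the call began; what a row does not reach only later rows make up. A row lasts 1/12 s, in which the tool goes at most 41.7 mm and 7.16 degrees, less where a joint would pass 70% of its speed; a pose out of reach is approached as far as the arm can. A call with a gripper value outside its range is refused whole. The fingers move at their own pace and stop on an object; "squeeze" is the grip in N (left out, the last holds). Time passes only in rows, so rows that repeat a pose let the fingers close, or fill a call up. It gives the time, the measured TCP pose, the force and the opening at its end, in the units of the state.
- sensors.state(): the state, without advancing time (a new reading comes with each control period).
- grab_frame(name): name is "scene" or "side" or "wrist"; returns a dict with "img" (400x640x3 uint8, blue, green, red), "fx", "fy", "cx", "cy" (pixels), "rvec" (rotation vector, rad) and "tvec" (3), from world to camera coordinates, as OpenCV has them; the wrist camera has in their place "tool_from_camera" (4x4, takes a point from camera to tool coordinates, whose origin is the TCP and whose axes are the tool frame's). Camera axes: x right, y down, z forward; pixel columns grow to the right and rows downward; lengths in mm; the calibration is good to about 2 mm. A picture is of the moment at which its call begins: read the wrist's pose just before it. There is no depth.
- job_done(): hands the job in, once; it reports no verdict.
Trained networks look in a picture, given as the dict that the camera call returned (one of the last four; its "shot" number tells which), for a name from the list of things; names that differ only in an ending like _2 or _b are one class to them, and where a whole thing is asked for, a point or a joint stands for the part that bears it (a point fixed in the world has none). Each returns a list of dicts, best first, with "conf" (0 to 1); they miss things now and then, are a little off and sometimes report something else, mostly with a low value. They report only what shows in the picture. A call takes as long as a camera call. They do not tell look-alikes from the thing itself.
- finder.spot_in(picture, label): "point" ([column, row] in pixels, amid what is visible of it).
- finder.spot_point(picture, label): "point" ([column, row] in pixels: a listed point, or the origin of a listed thing).
The state is a dict: "time_s": time; "qpos": joint angles; "qvel": joint speeds; "effort": joint torques, N m; "ee_pos": TCP position; "ee_rot": TCP orientation; "force": force on the tool from outside, world axes, zero at the start; "torque": the same for the moment, N m; "gripper_width": finger opening in mm.
Only numpy, scipy, OpenCV 4.12 (cv2) and the standard library are available. Lean on these libraries where they do the work, as an engineer would, in place of code of your own. Each camera call takes 0.05 s, during which the arm holds its last target.

TASK

Load the round wooden blank into the centring fixture without grasping it: with one fingertip press down and hold the yellow pedal so that the red spring flap stays up, and with the other fingertip push the blank along the trough under the flap until it is fully home against the green stop. Then let go of the pedal so that the flap comes down on the blank and holds it. Never lift the blank out of the trough, and leave the spare pieces and the gouge where they are.

Things in the scene. Friction and masses are not known exactly. Their poses are not given: they have to be found in the camera images.
- fixture: Green fixture fixed to the bench, base 340 x 135 x 8 mm. Origin on the bench under the trough's centre line; x runs along the trough to the stop, y from the trough to the pedal, z up. Steel V trough (two 45 degree walls, tops 36 mm high at y = +-34 mm) from x = -170 to 140 mm, open at the loading end; the blank lies in it with its axis at y = 0, z = 42 mm.
- stop_face (a point): Centre of the face of the green stop plate (74 mm wide, 66 mm high) at the far end of the trough: fixture x = 140, y = 0, z = 42 mm.
- hinge (a point): Middle of the axis of the 12 mm hinge rod, which runs parallel to the trough between trough and pedal: fixture y = 40, z = 50 mm; here x = 0. Three green bearing posts 58 mm high, 12 mm wide, carry it.
- flap (a joint): Angle of the rocker (red flap and yellow pedal, one piece) about the hinge rod: 0 = flap shut (the start), 0.55 rad = pedal down on its stop, flap fully up. A spring shuts it: about 4 N on the middle of the pedal starts it, about 7 to 9 N holds it fully down. Above 0.32 the blank passes under the flap; resting on the blank it reads about 0.25.
- flap_roof (a point): Middle of the roof of the red sheet-metal flap (55 mm along the trough, fixture x 70 to 125 mm, 68 mm across), 87 mm above the bench when shut; fully up, its free edge, away from the pedal, is about 115 mm high. Pressing the yellow pedal lifts it.
- skirt (a point): Middle of the lower edge of the flap's front skirt (25 mm wide, fixture y -25 to 0, front face at x = 70 mm), 57 mm above the bench when shut: there it blocks the blank, whose top is at 67 mm. Pushing the blank against it does not open it.
- pedal_mid (a point): Middle of the yellow pedal's top face. Pedal 200 mm long (fixture x -155 to 45), 40 mm wide, 5 mm thick. Shut, it slopes up away from the hinge at 0.55 rad to an outer edge 70 mm high. Fully down it is level, fixture y 48 to 88 mm, top 44 mm high. A fingertip may slide along it in x while holding it down.
- blank: Pale wooden cylinder, 50 mm diameter, 130 mm long, about 0.17 kg, lying in the trough before the flap. Origin at its centre, x axis along it towards the stop. It may turn about that axis.
- blank_head (a point): Centre of the blank's end face nearest the stop.
- blank_tail (a point): Centre of the blank's other end face, the one to push; nothing stands behind it in the trough.
- spare_a: Bystander: pale upright wooden cylinder, 48 mm diameter, 90 mm high, origin under its centre.
- spare_b: Bystander: brown turned piece standing upright, 52 mm diameter, 95 mm high, origin under its centre.
- gouge: Bystander: turning tool with dark wooden handle, 220 mm long, 6 to 26 mm thick, lying on the bench, origin under its middle.
There are look-alikes about, which are no part of the job. Leave any pink look-alike of the blank alone.

How it is judged:
By the outcome, as a careful person would: the job done as asked, in the order asked, and still so for the second after the job is handed in, with the robot touching nothing.
It also fails if it takes over 48 s, if anything falls off the work surface, if the arm or the gripper's body presses on something with over 40 N, if the wrist force passes 120 N, or if a joint passes its speed limit or range.

## Working session

There is one attempt and no reset: what is moved stays moved. The work goes in short steps, Python scripts to look and compute and a tool call to move; the robot and the scene stay as the last step left them, time stands still between calls to the robot, and variables do not carry over. Pictures are saved under pics/ and viewed, and the job is handed in when it is done.

Besides the shell and the picture viewer there is one more tool, called after "Emit:" by a JSON object that holds its "method" and its "body", one argument or row to a line. play_rows: Moves the arm, as the interface text tells. Its arguments: {"type":"object","properties":{"motion":{"type":"array","items":{"type":"array","items":{"type":"number"}}},"squeeze":{"type":"number"}},"required":["motion"]}

```bash
mkdir -p pics; ls
python3 - <<'E'
from workcell import sensors, grab_frame, finder
import cv2
print(sensors.state())
for n in ["scene","side"]:
    f=grab_frame(n); cv2.imwrite(f"pics/{n}0.png",f["img"])
    print(n,{k:v for k,v in f.items() if k!="img"})
    for l in ["stop_face","hinge","flap_roof","skirt","pedal_mid","blank_head","blank_tail","fixture","blank","spare_a","spare_b","gouge"]:
        print(l,[(r["point"],round(r["conf"],2)) for r in finder.spot_point(f,l)][:3])
E
```

```text
pics
{'time_s': 0.0, 'qpos': array([-6.52595482e+01,  1.83495529e+01,  8.97079389e+01, -3.19225989e-04,
        7.20434605e+01, -1.14515178e+00]), 'qvel': array([ 0.07552783, -0.03044377, -0.16485566, -0.0010894 ,  0.06363129,
        0.01099908]), 'effort': array([-9.80275308e-05, -4.12469566e+01, -2.31970561e+01,  7.27820559e-02,
        4.56836284e-02, -1.23613263e-04]), 'ee_pos': array([ 250.79008014, -516.77047797,  173.63089366]), 'ee_rot': array([-90.97289822,  89.89904727, 114.91280405]), 'force': array([ 0.38597603, -0.38541458,  0.03026982]), 'torque': array([-3.42513369e-02, -8.49032170e-05,  2.54136156e-02]), 'gripper_width': 91.0754274382061}
scene {'fx': 425.1164733561386, 'fy': 425.1164733561386, 'cx': 318.2501423492416, 'cy': 203.79362818902018, 'rvec': array([ 1.06472057,  2.29787709, -1.12994204]), 'tvec': array([ 436.64932679, -164.35939423, 1283.25390763]), 'shot': 1}
stop_face [([353.2, 239.6], 0.68)]
hinge [([306.1, 208.1], 0.62)]
flap_roof [([335.8, 218.0], 0.77)]
skirt [([318.5, 226.2], 0.87), ([204.3, 194.2], 0.36)]
pedal_mid [([291.6, 190.3], 0.91)]
blank_he
[... 662 characters left out ...]
e [([318.7, 226.2], 0.64), ([337.1, 162.1], 0.5), ([336.1, 195.4], 0.37)]
hinge [([337.0, 195.9], 0.82)]
flap_roof [([325.4, 202.7], 0.61), ([322.7, 203.0], 0.47)]
skirt [([318.8, 206.1], 0.87)]
pedal_mid [([350.6, 185.7], 0.79)]
blank_head [([404.1, 273.9], 0.91), ([419.1, 211.9], 0.89), ([423.2, 177.8], 0.65)]
blank_tail [([326.3, 180.9], 0.9), ([387.3, 166.4], 0.82), ([382.3, 224.6], 0.74)]
fixture [([337.3, 161.5], 0.67), ([327.0, 209.4], 0.57)]
blank [([401.1, 215.1], 0.97), ([407.4, 174.6], 0.86), ([327.6, 191.7], 0.77)]
spare_a [([286.2, 190.8], 0.83), ([271.3, 229.6], 0.77)]
spare_b [([286.2, 190.8], 0.83), ([271.3, 229.6], 0.77)]
gouge [([336.0, 163.9], 0.7), ([329.1, 191.6], 0.35)]
```

View pics/scene0.png

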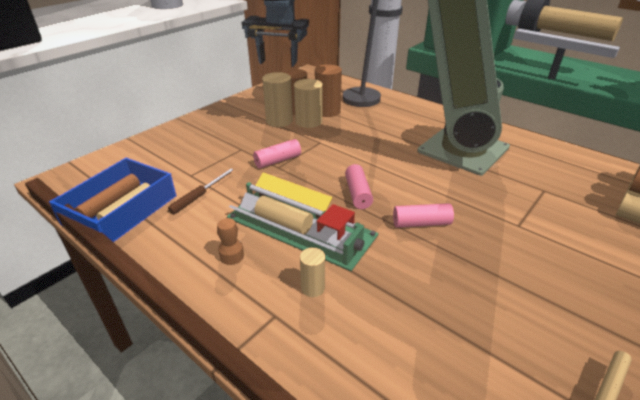

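View pics/side0.png

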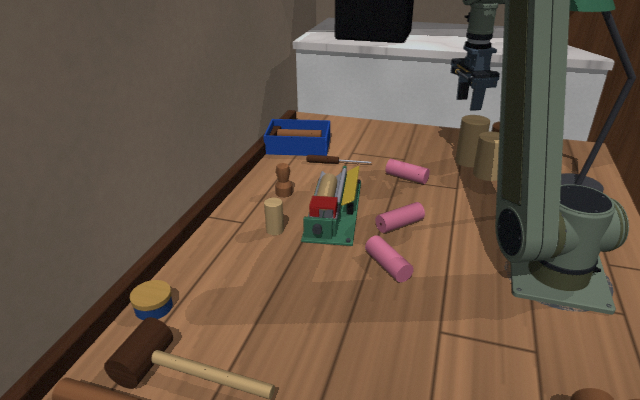

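The scene shows the fixture at about (305,222), with its loading end at (238,213) and its stop at (365,240). The blank lies in the trough at (283,213), the flap is red at (337,218) and the pedal is yellow at (290,192). Three pink look-alikes lie on the robot side of it. I'll fit the fixture pose next.

```bash
cat > h.py <<'E'
import numpy as np, cv2
from scipy.optimize import least_squares
def P(f,X): return cv2.projectPoints(np.float64(X).reshape(-1,3),f["rvec"],f["tvec"],np.array([[f["fx"],0,f["cx"]],[0,f["fy"],f["cy"]],[0,0,1]]),None)[0].reshape(-1,2)
FP=dict(stop_face=(140,0,42),hinge=(0,40,50),flap_roof=(97.5,0,87),skirt=(70,-12.5,57),pedal_mid=(-55,67,59.5))
def W(p,X):
    X=np.float64(X).reshape(-1,3);c,s=np.cos(p[2]),np.sin(p[2])
    return X@np.array([[c,s,0],[-s,c,0],[0,0,1]])+[p[0],p[1],0]
E
python3 - <<'E'
from h import *
from workcell import grab_frame, finder
obs=[]
for n in ["scene","side"]:
    f=grab_frame(n)
    for l in FP:
        for r in finder.spot_point(f,l)[:1]: obs.append((f,n,l,np.array(r["point"])))
res=lambda p:np.concatenate([P(f,W(p,FP[l]))[0]-q for f,n,l,q in obs])
best=min((least_squares(res,[500,y,a],loss="soft_l1") for y in(-300,0,300) for a in np.arange(-3,3.2,1)),key=lambda r:r.cost)
p=best.x;print(p,np.degrees(p[2]),best.cost)
for o,r in zip(obs,res(p).reshape(-1,2)):print(o[1],o[2],r.round(1))
np.save("p.npy",p)
# draw overlay
for f in [o[0] for o in obs if o[2]=="hinge"]:
    im=f["img"].copy()
    c=[(-170,-50,8),(170,-50,8),(170,90,8),(-170,90,8)]
    for X in [(-170,-34,36),(140,-34,36),(-170,34,36),(140,34,36),(-155,48+0,50),(45,85,70),(-155,85,70),(140,37,66),(140,-37,66),(-170,0,8),(140,0,42)]:
        u=P(f,W(p,X))[0];cv2.circle(im,tuple(int(v) for v in u),1,(255,0,255),-1)
    x0,y0=(200,150) if f["img"] is obs[0][0]["img"] else (260,140)
    cv2.imwrite("pics/ov%d.png"%f["shot"],cv2.resize(im[y0:y0+140,x0:x0+200],None,fx=4,fy=4));print(f["shot"])
# blank position
f=obs[0][0]
for l in("blank_head","blank_tail"):
  for g in (obs[0][0],obs[-1][0]):
    print(l,[(np.round(r["point"]),round(r["conf"],2)) for r in finder.spot_point(g,l)])
for x in range(-120,80,20): print(x,P(f,W(p,(x,0,42)))[0].round(),P(obs[-1][0],W(p,(x,0,42)))[0].round())
E
```

```text
[ 600.56953881 -131.18860785    1.68818904] 96.72610715802985 93.21375511993267
scene stop_face [-6.7 -0.8]
scene hinge [ 1.9 -2.5]
scene flap_roof [ 38.5 -15.8]
scene skirt [0.6 0.1]
scene pedal_mid [-0.6  1.1]
side stop_face [0.2 0.7]
side hinge [-10.6   8.8]
side flap_roof [-8.  -3.6]
side skirt [-1.6 -1.2]
side pedal_mid [ 1.5 -2.2]
3
4
blank_head [(array([356., 170.]), 0.95), (array([306., 222.]), 0.9), (array([298., 144.]), 0.62), (array([453., 211.]), 0.55), (array([306., 207.]), 0.22)]
blank_head [(array([426., 174.]), 0.94), (array([420., 209.]), 0.85), (array([322., 201.]), 0.78), (array([404., 274.]), 0.68)]
blank_tail [(array([364., 202.]), 0.94), (array([392., 216.]), 0.87), (array([259., 202.]), 0.82), (array([257., 162.]), 0.64)]
blank_tail [(array([380., 225.]), 0.86), (array([371., 246.]), 0.82), (array([330., 179.]), 0.78), (array([386., 168.]), 0.67)]
-120 [255. 200.] [332. 176.]
-100 [261. 203.] [331. 179.]
-80 [268. 206.] [330. 182.]
-60 [274. 209.] [329. 186.]
-40 [281. 212.] [328. 189.]
-20 [288. 215.] [327. 192.]
0 [295. 218.] [326. 196.]
20 [302. 221.] [325. 199.]
40 [310. 224.] [324. 203.]
60 [317. 227.] [322. 207.]
```

View pics/ov3.png

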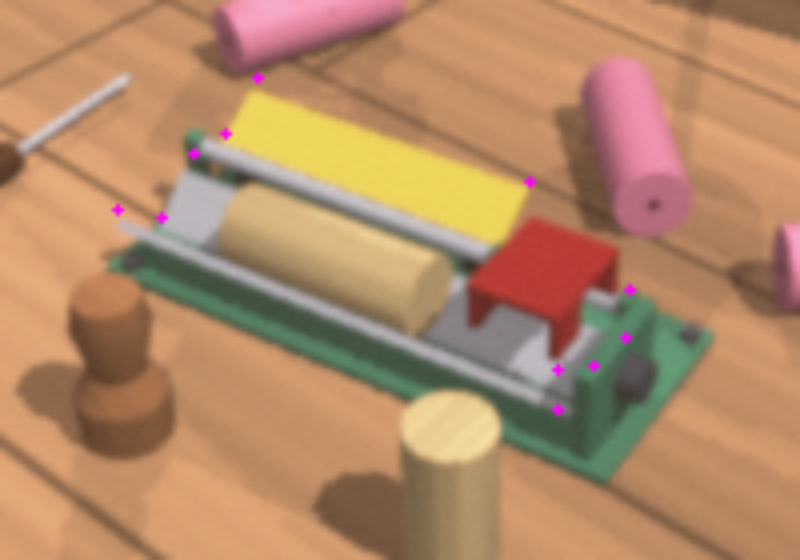

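View pics/ov4.png

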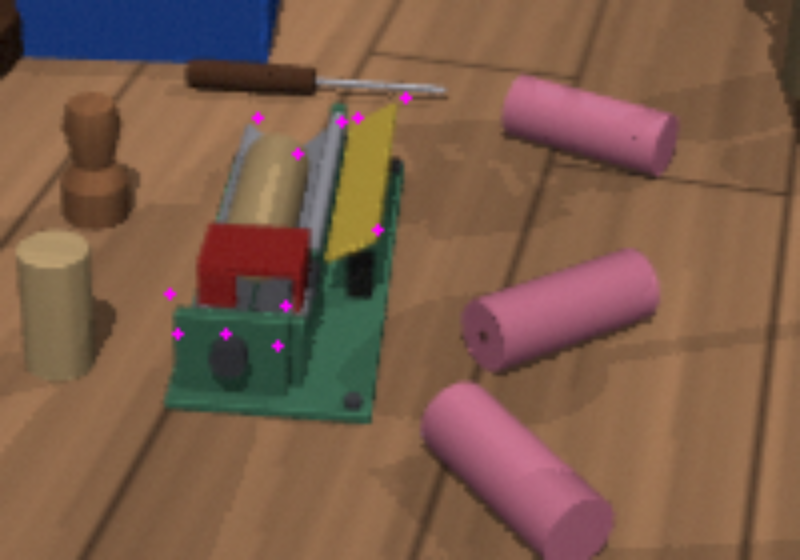

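Run:
```python
from h import *
from workcell import grab_frame
F=[grab_frame("scene"),grab_frame("side")];O=[(200,150),(260,140)]
L=[(0,(-155,84,70),(250,92)),(0,(45,84,70),(532,182)),(0,(170,93,8),(712,335)),(0,(170,-42,8),(605,482)),(0,(-170,-42,8),(107,265)),(0,(-170,-34,36),(122,225)),
(1,(170,-42,8),(167,408)),(1,(170,93,8),(372,420)),(1,(-155,84,70),(397,107)),(1,(45,84,70),(378,240)),(1,(-170,-34,36),(250,127))]
def res(p):
    r=[]
    for i,X,q in L:
        X=list(X)
        if X[2]==8: X[1]+=p[3]
        r.append(P(F[i],W(p,X))[0]-np.array(q)/4-O[i])
    return np.concatenate(r)
b=least_squares(res,[600,-131,1.69,0],loss="soft_l1");p=b.x
print(p,np.degrees(p[2]));print(res(p).reshape(-1,2).round(1))
np.save("p.npy",p[:3])
print("pedal outer ends",W(p,[(-155,84,70),(45,84,70),(-200,0,42),(-55,67,60),(140,0,42)]).round())
# blank tail and head
for n,X in (("tail",(-100,0,67)),):
  for x in range(-140,-60,10): print(x,[(P(F[i],W(p,(x,0,67)))[0]-O[i]).round(1)*4 for i in(0,1)],[(P(F[i],W(p,(x+130,-25,42)))[0]-O[i]).round(1)*4 for i in(0,1)])
for i in (0,1):
    im=cv2.resize(F[i]["img"][O[i][1]:O[i][1]+140,O[i][0]:O[i][0]+200],None,fx=4,fy=4)
    for X in [(-155,84,70),(45,84,70),(-170,-34,36),(140,-34,36),(140,37,66),(140,-37,66),(70,-25,57),(70,0,57),(-170,34,36),(140,34,36),(70,-34,87),(125,-34,87)]:
        u=(P(F[i],W(p,X))[0]-O[i])*4;cv2.circle(im,tuple(int(v) for v in u),3,(255,0,255),-1)
    cv2.imwrite(f"pics/ovb{i}.png",im)
```

```text
[ 599.50769891 -126.21712308    1.73442169   -4.74159196] 99.375042781036
[[ 0.8 -1.7]
 [-0.2  0.1]
 [ 2.8 -0.7]
 [ 2.5 -0.2]
 [ 0.8  0.7]
 [-1.  -1.3]
 [-1.9 -1.5]
 [-0.8 -0.7]
 [-0.  -2.1]
 [ 0.2 -1.8]
 [-0.9 -1.6]]
pedal outer ends [[ 542. -293.   70.]
 [ 509.  -96.   70.]
 [ 632. -324.   42.]
 [ 542. -191.   60.]
 [ 577.   12.   42.]]
-140 [array([188.4, 164. ]), array([285.2, 105.2])] [array([348.4, 292.8]), array([230. , 217.6])]
-130 [array([201.6, 169.2]), array([283.6, 111.2])] [array([363.2, 298.8]), array([228. , 224.8])]
-120 [array([215.2, 174.4]), array([282.4, 117.2])] [array([378.4, 304.8]), array([226.4, 232. ])]
-110 [array([228.8, 179.6]), array([280.8, 123.6])] [array([393.6, 310.8]), array([224.4, 239.2])]
-100 [array([242.4, 184.8]), array([279.2, 129.6])] [array([408.8, 317.2]), array([222.4, 246.8])]
-90 [array([256.4, 190. ]), array([277.6, 136. ])] [array([424. , 323.2]), array([220.4, 254.4])]
-80 [array([270.4, 195.2]), array([276. , 142.4])] [array([439.6, 329.6]), array([218.4, 262. ])]
-70 [array([284.4, 200.8]), array([274.8, 148.8])] [array([455.2, 335.6]), array([216.4, 269.6])]
```

View pics/ovb0.png

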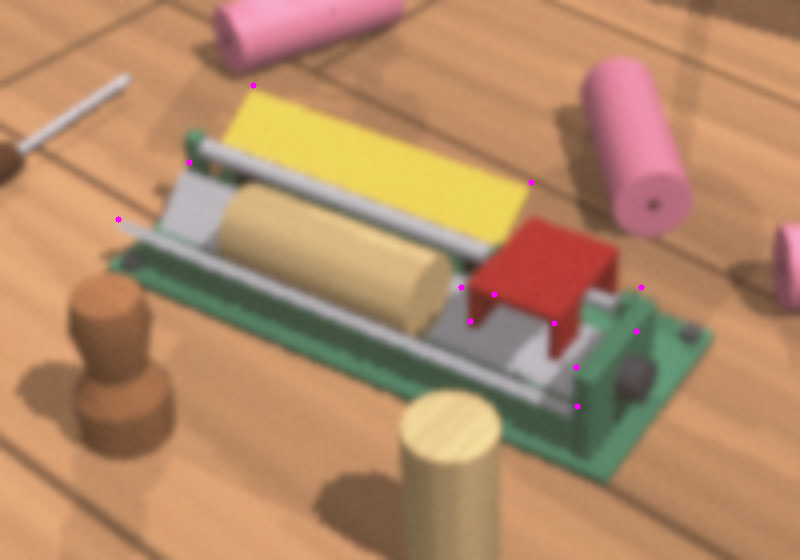

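View pics/ovb1.png

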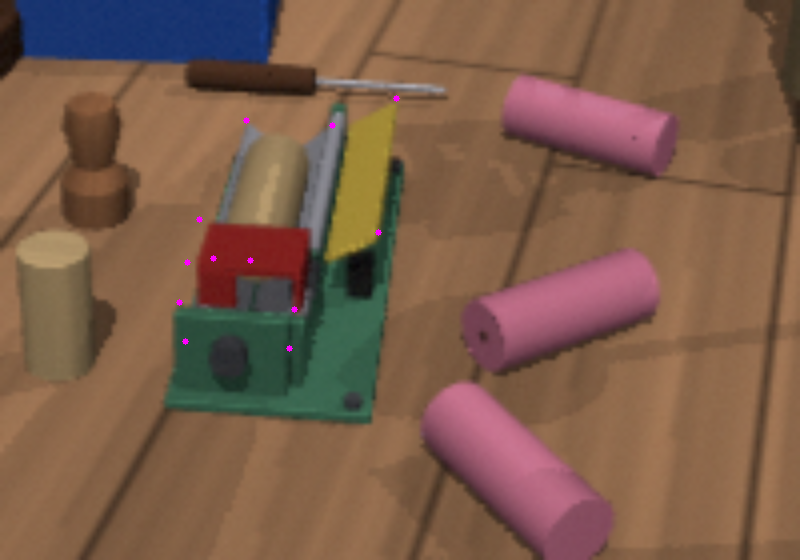

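```bash
cat >> h.py <<'E'
from scipy.spatial.transform import Rotation as R
def tool():
    from workcell import sensors
    s=sensors.state();return s,R.from_euler("xyz",s["ee_rot"],degrees=True).as_matrix()
def F_(p,X): # world->fixture
    c,s=np.cos(p[2]),np.sin(p[2]);d=np.asarray(X,float)-[p[0],p[1],0]
    return np.array([c*d[0]+s*d[1],-s*d[0]+c*d[1],d[2]])
E
python3 - <<'E'
from h import *
s,M=tool();p=np.load("p.npy");print(M.round(3))
a=np.degrees(np.arctan2(M[1,1],M[0,1]));fy=np.degrees(p[2])+90
print("tooly yaw",a,"need",fy,"turn",(fy-a+90)%180-90, s["qpos"].round(1))
t=W(p,(-128,34,150))[0];print(t,t-s["ee_pos"])
E
```

```text
[[ 0.     0.437 -0.9  ]
 [-0.    -0.9   -0.437]
 [-1.     0.     0.   ]]
tooly yaw -64.11438405088984 need 189.375042781036 turn 73.48942683192581 [-65.3  18.3  89.6  -0.   72.   -1.1]
[ 586.81254465 -258.04592516  150.        ] [335.78554296 259.26001132 -24.47418365]
```

Emit:
{"method": "play_rows", "body": {
  "motion": [
    [0.028, 0.022, 0.0, 0.11, 1],
    [0.056, 0.043, 0.0, 0.22, 1],
    [0.084, 0.065, 0.0, 0.33, 0.6],
    [0.112, 0.086, 0.0, 0.44, 0.6],
    [0.14, 0.108, 0.0, 0.55, 0.6],
    [0.168, 0.13, 0.0, 0.66, 0.6],
    [0.196, 0.151, 0.0, 0.77, 0.6],
    [0.22, 0.17, 0.0, 0.87, 0.6]
  ]
}}

```text
time_s: 2.87
ee_pos: [472.7, -345.8, 174.6]
ee_rot: [101.2, 90.0, -2.7]
force: [0.0, -0.8, -0.3]
gripper_width: 55.7
```

Emit:
{"method": "play_rows", "body": {
  "motion": [
    [0.028, 0.022, 0.0, 0.1, 0.6],
    [0.056, 0.043, 0.0, 0.2, 0.6],
    [0.084, 0.065, 0.0, 0.3, 0.6],
    [0.112, 0.086, 0.0, 0.4, 0.6],
    [0.116, 0.089, 0.0, 0.413, 0.6],
    [0.116, 0.089, 0.0, 0.413, 0.6],
    [0.116, 0.089, 0.0, 0.413, 0.6],
    [0.116, 0.089, 0.0, 0.413, 0.6]
  ]
}}

```text
time_s: 3.53
ee_pos: [586.0, -259.2, 174.5]
ee_rot: [-75.0, 90.0, -155.7]
force: [-0.4, 0.5, -0.2]
gripper_width: 54.7
```

Run:
```python
from h import *
from workcell import grab_frame, finder
s,M=tool();p=np.load("p.npy")
print(s["ee_pos"],np.degrees(np.arctan2(M[1,1],M[0,1])),s["gripper_width"],s["force"],s["time_s"],F_(p,s["ee_pos"]))
f=grab_frame("wrist");T=f["tool_from_camera"];print(T.round(2),f["fx"],f["cx"],f["cy"])
G=np.eye(4);G[:3,:3]=M;G[:3,3]=s["ee_pos"];C=G@T
np.savez("w1.npz",C=C,K=[f["fx"],f["fy"],f["cx"],f["cy"]])
for l in list(FP)+["blank_head","blank_tail"]:print(l,[(np.round(r["point"]),round(r["conf"],2)) for r in finder.spot_point(f,l)][:2])
im=f["img"].copy()
iC=np.linalg.inv(C)
for X in [(-155,84,70),(45,84,70),(-170,-34,36),(140,-34,36),(140,37,66),(140,-37,66),(-100,0,67),(30,0,67),(-170,34,36)]:
    q=iC[:3,:3]@W(p,X)[0]+iC[:3,3]
    if q[2]>0:
        u=(f["fx"]*q[0]/q[2]+f["cx"],f["fy"]*q[1]/q[2]+f["cy"]);print(X,np.round(u));cv2.circle(im,(int(u[0]),int(u[1])),3,(255,0,255),-1)
cv2.imwrite("pics/w1.png",im)
f=grab_frame("scene");cv2.imwrite("pics/s1.png",f["img"])
```

```text
[ 585.98546838 -259.18684793  174.47262801] 9.29547152466426 54.656960469948835 [-0.40126208  0.50750578 -0.21605314] 3.5333 [-128.99095611   35.00188118  174.47262801]
[[ 0.0000e+00 -2.4000e-01  9.7000e-01 -2.1061e+02]
 [ 1.0000e+00  0.0000e+00 -0.0000e+00 -1.2000e-01]
 [-0.0000e+00  9.7000e-01  2.4000e-01 -6.6980e+01]
 [ 0.0000e+00  0.0000e+00  0.0000e+00  1.0000e+00]] 327.8807949337292 316.86700942153004 192.7263370086213
stop_face []
hinge []
flap_roof []
skirt []
pedal_mid [(array([285., 100.]), 0.66)]
blank_head [(array([93., 36.]), 0.97), (array([355.,  13.]), 0.72)]
blank_tail [(array([355., 150.]), 0.9), (array([286., 102.]), 0.33)]
(-155, 84, 70) [268. 207.]
(45, 84, 70) [260. -17.]
(-170, -34, 36) [379. 212.]
(140, -34, 36) [ 395. -123.]
(140, 37, 66) [ 315. -149.]
(140, -37, 66) [ 408. -149.]
(-100, 0, 67) [353. 152.]
(30, 0, 67) [357.   3.]
(-170, 34, 36) [318. 212.]
```

View pics/w1.png

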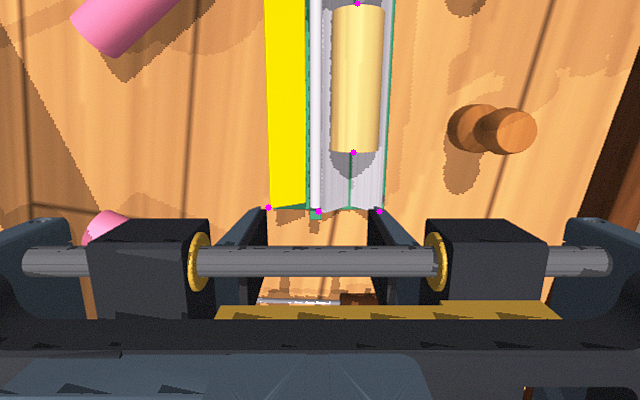

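View pics/s1.png

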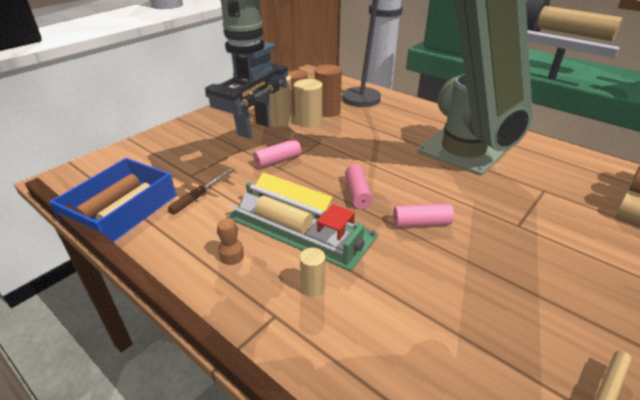

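The wrist view agrees with the fit. The tail is at about (355,152), which is fixture x ≈ -100 at y ≈ 0, and the pedal end is at (270,208). The left finger is over the pedal and the right one is behind the tail. I'll descend.

Emit:
{"method": "play_rows", "body": {
  "motion": [
    [0, 0, -0.02, 0, 0.6],
    [0, 0, -0.04, 0, 0.6],
    [0, 0, -0.06, 0, 0.6],
    [0, 0, -0.08, 0, 0.6],
    [0, 0, -0.09, 0, 0.6],
    [0, 0, -0.095, 0, 0.6],
    [0, 0, -0.1, 0, 0.6],
    [0, 0, -0.1, 0, 0.6]
  ]
}}

```text
time_s: 4.65
ee_pos: [587.1, -258.4, 74.3]
ee_rot: [-168.1, 90.0, 111.3]
force: [-0.4, -0.3, 0.1]
gripper_width: 54.9
```

Run:
```python
from h import *
from workcell import grab_frame, finder
s,M=tool();p=np.load("p.npy")
print(s["ee_pos"],s["force"],F_(p,s["ee_pos"]))
f=grab_frame("wrist");cv2.imwrite("pics/w2.png",f["img"])
for n,(x,y) in dict(scene=(200,120),side=(260,110)).items():
    f=grab_frame(n);cv2.imwrite(f"pics/{n}2.png",cv2.resize(f["img"][y:y+150,x:x+200],None,fx=4,fy=4))
```

```text
[ 587.12204568 -258.36977679   74.30928356] [-0.42773179 -0.29281858  0.1243371 ] [-128.36994256   33.74738711   74.30928356]
```

View pics/w2.png

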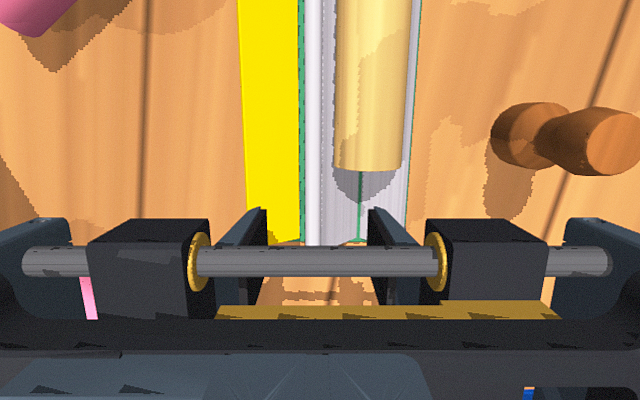

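View pics/scene2.png

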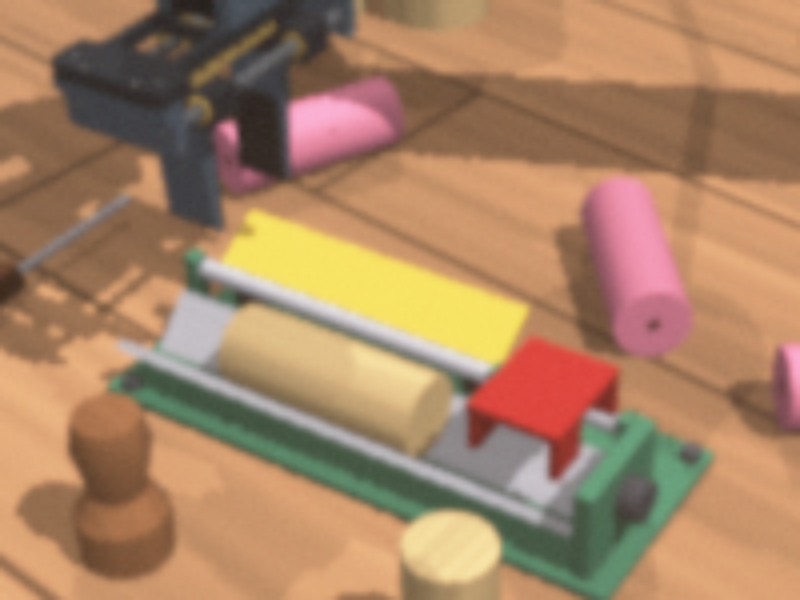

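View pics/side2.png

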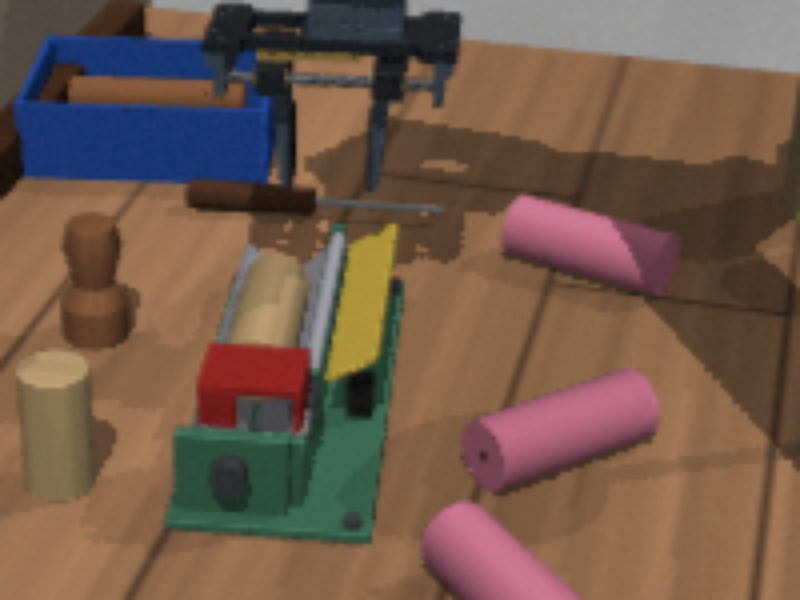

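Run:
```python
from h import *
from workcell import grab_frame
s,M=tool();p=np.load("p.npy")
for n,(x,y) in dict(scene=(200,120),side=(260,110)).items():
    f=grab_frame(n);im=cv2.resize(f["img"][y:y+150,x:x+200],None,fx=4,fy=4)
    for a in(-1,1):
      for c in (0,):
        for d in (-16,16):
          q=s["ee_pos"]+M@np.array([0,a*27.4,d]); u=(P(f,q)[0]-(x,y))*4
          print(n,a,d,q.round(),u.round());cv2.circle(im,(int(u[0]),int(u[1])),3,(0,0,255),-1)
    cv2.imwrite(f"pics/{n}3.png",im)
```

```text
scene -1 -16 [ 558. -247.   76.] [285. 236.]
scene -1 16 [ 563. -279.   76.] [243. 220.]
scene 1 -16 [ 612. -238.   76.] [230. 281.]
scene 1 16 [ 617. -270.   76.] [186. 265.]
side -1 -16 [ 558. -247.   76.] [362. 236.]
side -1 16 [ 563. -279.   76.] [365. 217.]
side 1 -16 [ 612. -238.   76.] [289. 232.]
side 1 16 [ 617. -270.   76.] [293. 213.]
```

View pics/scene3.png

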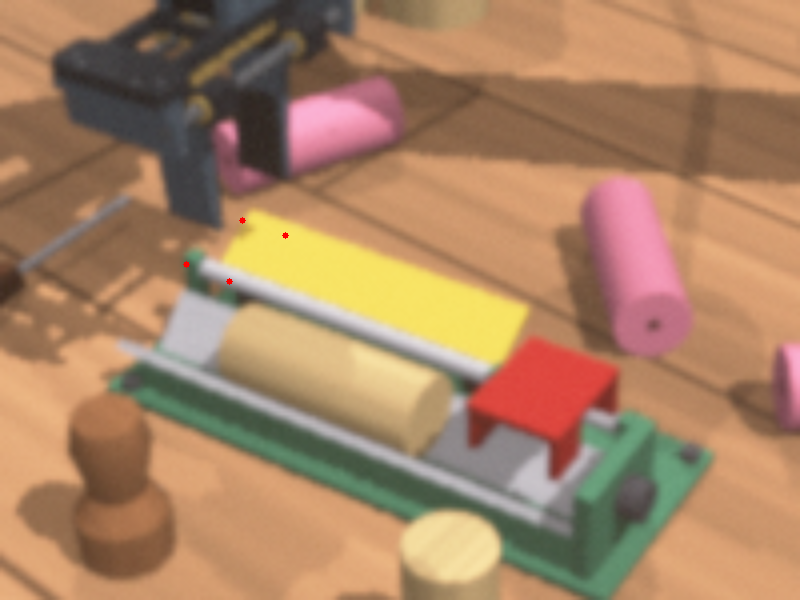

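View pics/side3.png

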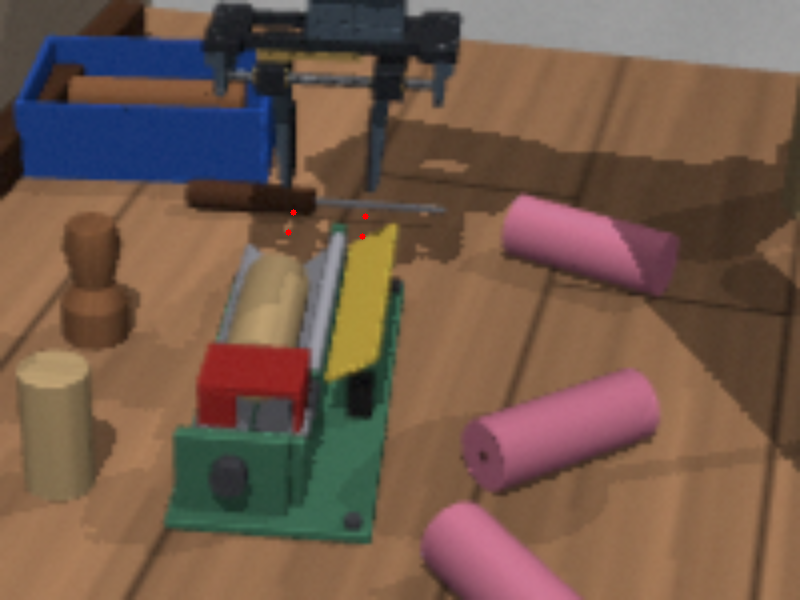

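Run:
```python
from h import *
from workcell import grab_frame
s,M=tool();p=np.load("p.npy");print(s["time_s"],s["ee_pos"],s["qpos"])
F=[grab_frame("scene"),grab_frame("side")];O=[(200,120),(260,110)]
for a,b in (((289,178),(370,190)),((220,226),(290,188))):
    q=[np.array(a)/4+O[0],np.array(b)/4+O[1]]
    r=least_squares(lambda X:np.concatenate([P(F[i],X)[0]-q[i] for i in(0,1)]),[580,-250,80])
    print(r.x,r.cost,F_(p,r.x))
s,M=tool();print(s["time_s"],s["ee_pos"],s["force"])
```

```text
4.9 [ 587.64907227 -258.59001555   75.49783938] [-2.47802947e+01  2.82909802e+01  8.85475236e+01  4.73947450e-03
  6.30489821e+01 -3.41800958e+01]
[ 552.80543633 -245.49514091  114.94094391] 0.004271218411646236 [-110.07722487   65.50840733  114.94094391]
[ 611.92151838 -241.66760464  111.915204  ] 0.14233611204936233 [-115.93059792    6.5584352   111.915204  ]
5.0 [ 587.41065498 -258.48128689   75.21624934] [-0.25315659  0.18751217 -0.12487459]
```

Both fixed cameras show the fingertips at z ≈ 113 mm (scene crop (289,178), side crop (370,190)). The state says 75 mm, although x and y agree. I'll go down by feel and check the pictures.

Emit:
{"method": "play_rows", "body": {
  "motion": [
    [0, 0, -0.003, 0, 0.6],
    [0, 0, -0.006, 0, 0.6],
    [0, 0, -0.009, 0, 0.6],
    [0, 0, -0.012, 0, 0.6],
    [0, 0, -0.014, 0, 0.6],
    [0, 0, -0.016, 0, 0.6],
    [0, 0, -0.018, 0, 0.6],
    [0, 0, -0.018, 0, 0.6]
  ]
}}

```text
time_s: 5.67
ee_pos: [586.8, -258.2, 55.9]
ee_rot: [-128.9, 90.0, 150.5]
force: [-0.2, -0.2, -0.7]
gripper_width: 55.0
```

```bash
cat > look.py <<'E'
import sys
from h import *
from workcell import grab_frame
k=sys.argv[1]
s,M=tool();p=np.load("p.npy")
print(s["time_s"],s["ee_pos"],s["force"],s["torque"],s["gripper_width"],F_(p,s["ee_pos"]))
ims=[]
for n,(x,y) in dict(scene=(210,120),side=(250,110)).items():
    f=grab_frame(n);ims.append(cv2.resize(f["img"][y:y+150,x:x+175],None,fx=2.28*1.0,fy=2.28*1.0,interpolation=cv2.INTER_CUBIC))
f=grab_frame("wrist");ims2=cv2.resize(f["img"][:240],(399*2,int(240*798/640)))[:258]
cv2.imwrite(f"pics/L{k}.png",np.vstack([np.hstack(ims),cv2.resize(ims2,(ims[0].shape[1]*2,250))]))
E
python3 look.py 1
```

```text
5.6667 [ 586.78888757 -258.1840905    55.92028163] [-0.19831268 -0.17759762 -0.67783057] [-0.00166158 -0.09495972  0.00312818] 54.959519729755264 [-128.13246624   34.0458477    55.92028163]
```

View pics/L1.png

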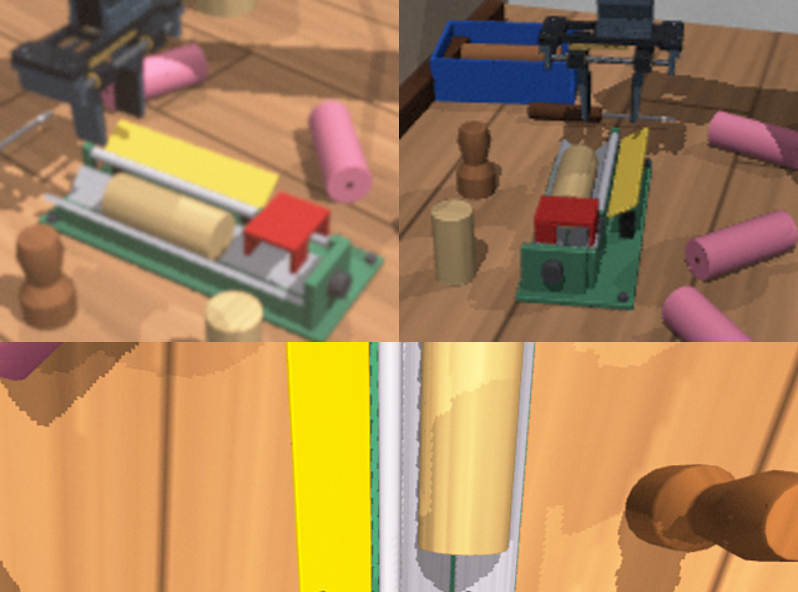

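Emit:
{"method": "play_rows", "body": {
  "motion": [
    [0, 0, -0.003, 0, 0.6],
    [0, 0, -0.006, 0, 0.6],
    [0, 0, -0.009, 0, 0.6],
    [0, 0, -0.012, 0, 0.6],
    [0, 0, -0.015, 0, 0.6],
    [0, 0, -0.018, 0, 0.6],
    [0, 0, -0.02, 0, 0.6],
    [0, 0, -0.02, 0, 0.6]
  ]
}}

```text
time_s: 6.48
ee_pos: [586.7, -258.2, 35.8]
ee_rot: [-127.1, 89.9, 152.3]
force: [-0.6, 0.5, -0.3]
gripper_width: 54.9
```

```bash
python3 look.py 2
```

```text
6.4833 [ 586.6857991  -258.16399386   35.82397164] [-0.60737698  0.50336468 -0.34032115] [-0.02616442 -0.07325615 -0.01952683] 54.94030805731217 [-128.09584531   34.14428558   35.82397164]
```

View pics/L2.png

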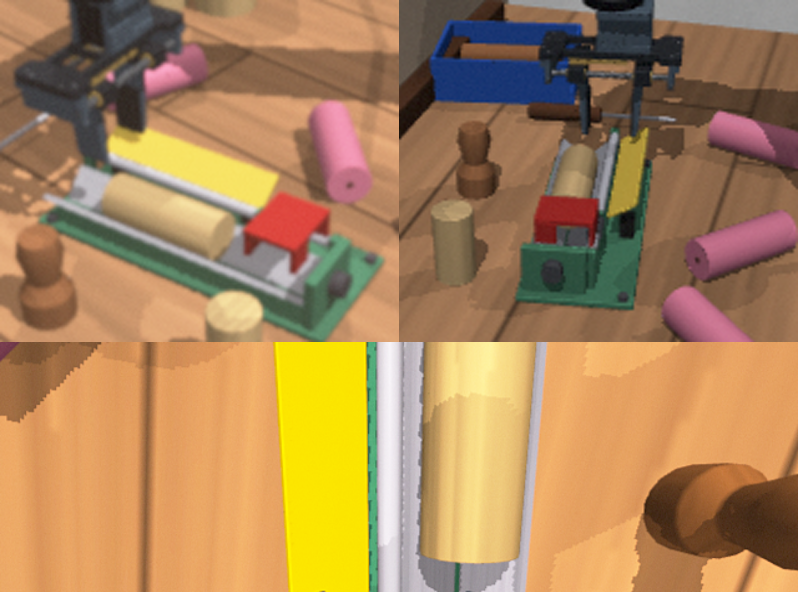

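Emit:
{"method": "play_rows", "body": {
  "motion": [
    [0, 0, -0.002, 0, 0.6],
    [0, 0, -0.004, 0, 0.6],
    [0, 0, -0.006, 0, 0.6],
    [0, 0, -0.008, 0, 0.6],
    [0, 0, -0.01, 0, 0.6],
    [0, 0, -0.012, 0, 0.6],
    [0, 0, -0.014, 0, 0.6],
    [0, 0, -0.014, 0, 0.6]
  ]
}}

```text
time_s: 7.3
ee_pos: [587.1, -258.4, 22.3]
ee_rot: [120.2, 90.0, 39.5]
force: [-0.1, -0.7, 0.9]
gripper_width: 54.7
```

```bash
python3 look.py 3
```

```text
7.3 [ 587.06721431 -258.35368576   22.33239441] [-0.05379436 -0.66131141  0.89697331] [ 0.06500654 -0.05847215 -0.03353739] 54.70886581413457 [-128.34513463   33.79886494   22.33239441]
```

View pics/L3.png

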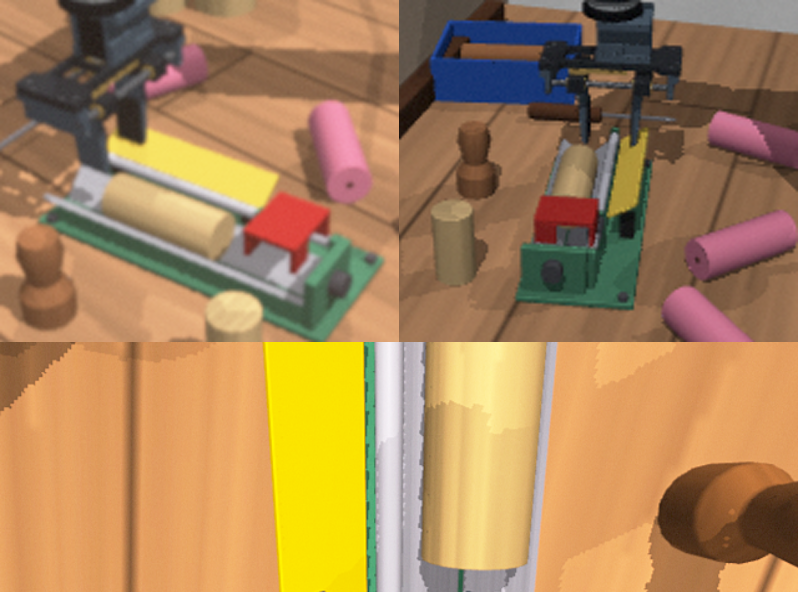

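Emit:
{"method": "play_rows", "body": {
  "motion": [
    [0, 0, -0.001, 0, 0.6],
    [0, 0, -0.002, 0, 0.6],
    [0, 0, -0.003, 0, 0.6],
    [0, 0, -0.004, 0, 0.6],
    [0, 0, -0.005, 0, 0.6],
    [0, 0, -0.006, 0, 0.6],
    [0, 0, -0.007, 0, 0.6],
    [0, 0, -0.007, 0, 0.6]
  ]
}}

```text
time_s: 8.12
ee_pos: [586.8, -258.5, 15.4]
ee_rot: [-64.0, 90.0, -144.6]
force: [-1.6, -0.1, 5.4]
gripper_width: 54.5
```

```bash
python3 look.py 4
```

```text
8.1167 [ 586.76449747 -258.54644808   15.40341594] [-1.57726909 -0.09024357  5.4446186 ] [-0.08416369  0.42111082  0.02558321] 54.463538556856264 [-128.48601084   34.12893871   15.40341594]
```

View pics/L4.png

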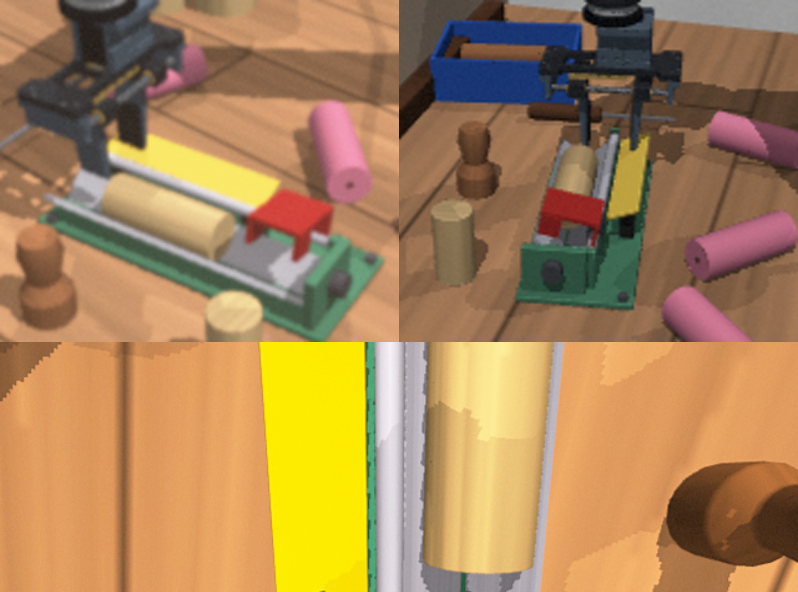

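Emit:
{"method": "play_rows", "body": {
  "motion": [
    [0, 0, -0.001, 0, 0.6],
    [0, 0, -0.002, 0, 0.6],
    [0, 0, -0.003, 0, 0.6],
    [0, 0, -0.004, 0, 0.6],
    [0, 0, -0.005, 0, 0.6],
    [0, 0, -0.006, 0, 0.6],
    [0, 0, -0.007, 0, 0.6],
    [0, 0, -0.007, 0, 0.6]
  ]
}}

```text
time_s: 8.93
ee_pos: [586.6, -258.6, 8.6]
ee_rot: [-77.3, 90.0, -157.9]
force: [-1.8, -0.5, 6.5]
gripper_width: 54.7
```

```bash
python3 look.py 5
```

```text
8.9333 [ 586.59727292 -258.56037345    8.57495713] [-1.83456744 -0.46787691  6.45770014] [-0.16672769  0.48236289  0.02945121] 54.69412062696255 [-128.47250997   34.29619806    8.57495713]
```

View pics/L5.png

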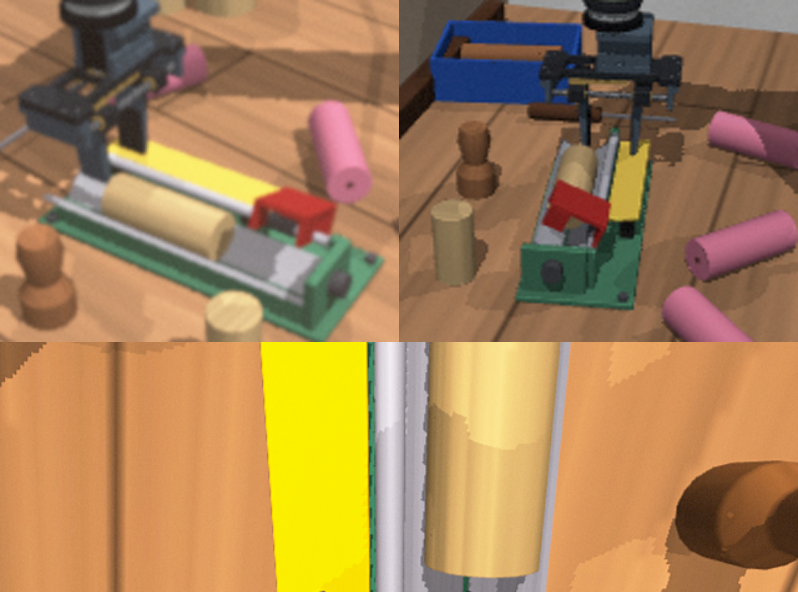

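Emit:
{"method": "play_rows", "body": {
  "motion": [
    [0, 0, -0.001, 0, 0.6],
    [0, 0, -0.002, 0, 0.6],
    [0, 0, -0.003, 0, 0.6],
    [0, 0, -0.0035, 0, 0.6],
    [0, 0, -0.004, 0, 0.6],
    [0, 0, -0.0045, 0, 0.6],
    [0, 0, -0.005, 0, 0.6],
    [0, 0, -0.005, 0, 0.6]
  ]
}}

```text
time_s: 9.75
ee_pos: [587.1, -258.5, 4.6]
ee_rot: [39.5, 90.0, -41.1]
force: [-2.8, 0.7, 10.5]
gripper_width: 54.9
```

```bash
python3 look.py 6
```

```text
9.75 [ 587.11806354 -258.49857933    4.64063967] [-2.79879369  0.65445216 10.51499506] [ 0.04771096  0.65167215 -0.00855684] 54.94547590532846 [-128.49637603   33.77229751    4.64063967]
```

View pics/L6.png

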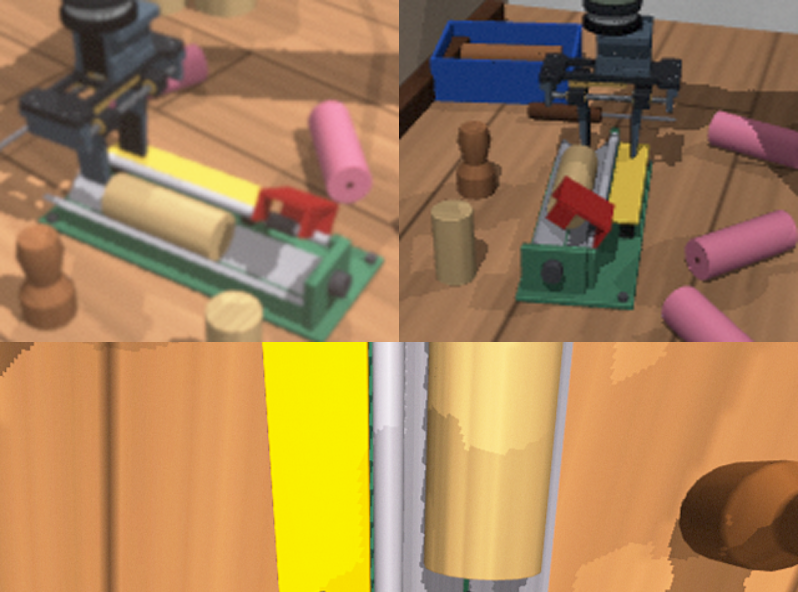

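The flap is fully up at a force of 10.5 N. I'll push along the fixture's x direction, world (-0.163, 0.987).

Emit:
{"method": "play_rows", "body": {
  "motion": [
    [0, 0, -0.001, 0, 0.6],
    [-0.0005, 0.003, -0.001, 0, 0.6],
    [-0.0013, 0.008, -0.001, 0, 0.6],
    [-0.0021, 0.013, -0.001, 0, 0.6],
    [-0.003, 0.018, -0.001, 0, 0.6],
    [-0.0038, 0.023, -0.001, 0, 0.6],
    [-0.0046, 0.028, -0.001, 0, 0.6],
    [-0.0049, 0.03, -0.001, 0, 0.6]
  ]
}}

```text
time_s: 10.57
ee_pos: [585.5, -231.9, 4.9]
ee_rot: [37.8, 89.4, -42.7]
force: [1.0, -8.4, 8.6]
gripper_width: 54.7
```

```bash
python3 look.py 7
```

```text
10.5667 [ 585.52432799 -231.85556052    4.89373782] [ 0.95120804 -8.36189809  8.62774842] [-1.55682251  0.00531289  0.1761421 ] 54.743683331850214 [-101.94960894   31.00469907    4.89373782]
```

View pics/L7.png

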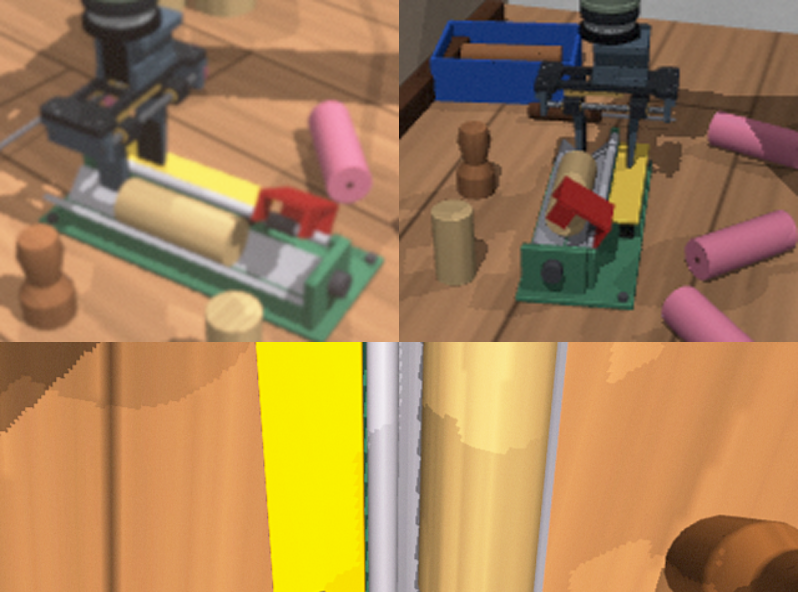

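Emit:
{"method": "play_rows", "body": {
  "motion": [
    [-0.001, 0.004, 0, 0, 0.6],
    [-0.0017, 0.008, 0, 0, 0.6],
    [-0.0026, 0.013, 0, 0, 0.6],
    [-0.0035, 0.018, 0, 0, 0.6],
    [-0.0043, 0.023, 0, 0, 0.6],
    [-0.0052, 0.028, 0, 0, 0.6],
    [-0.006, 0.033, 0, 0, 0.6],
    [-0.0068, 0.038, 0, 0, 0.6]
  ]
}}

```text
time_s: 11.38
ee_pos: [579.2, -194.1, 4.9]
ee_rot: [40.7, 89.3, -39.8]
force: [1.7, -7.9, 9.6]
gripper_width: 54.5
```

```bash
python3 look.py 8
```

```text
11.3833 [ 579.20956282 -194.129136      4.94272458] [ 1.71912516 -7.88252985  9.60140423] [-1.63404173 -0.01187019  0.20060249] 54.54630006544778 [-63.69843702  31.08962769   4.94272458]
```

View pics/L8.png

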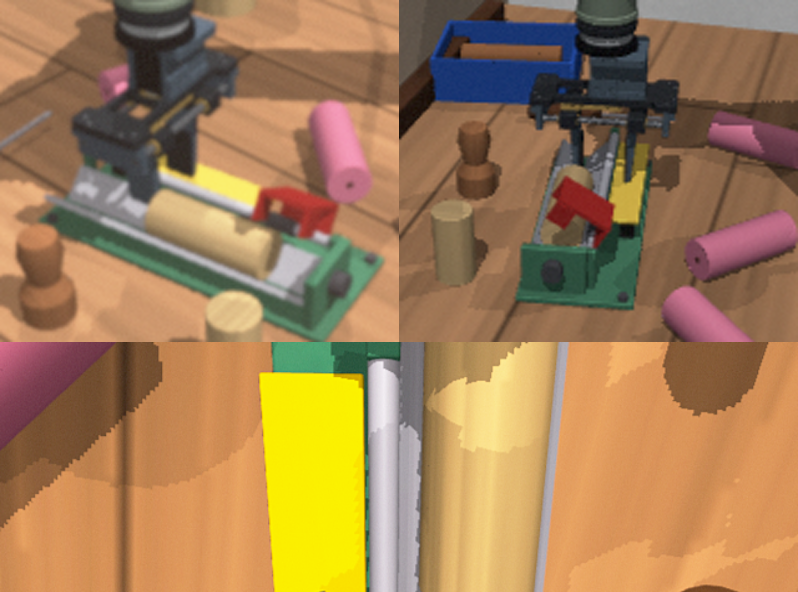

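Emit:
{"method": "play_rows", "body": {
  "motion": [
    [-0.0008, 0.005, 0, 0, 0.6],
    [-0.0016, 0.01, 0, 0, 0.6],
    [-0.0025, 0.015, 0, 0, 0.6],
    [-0.0033, 0.02, 0, 0, 0.6],
    [-0.0041, 0.025, 0, 0, 0.6],
    [-0.0049, 0.03, 0, 0, 0.6],
    [-0.0058, 0.035, 0, 0, 0.6],
    [-0.0066, 0.04, 0, 0, 0.6]
  ]
}}

```text
time_s: 12.2
ee_pos: [572.8, -154.0, 5.0]
ee_rot: [42.8, 89.3, -37.7]
force: [1.2, -9.7, 9.0]
gripper_width: 54.6
```

```bash
python3 look.py 9
```

```text
12.2 [ 572.77898799 -153.98886794    4.95287619] [ 1.17646359 -9.66915777  8.97078716] [-1.62468074 -0.11866005  0.19415868] 54.608736221929625 [-23.0467978   30.89561314   4.95287619]
```

View pics/L9.png

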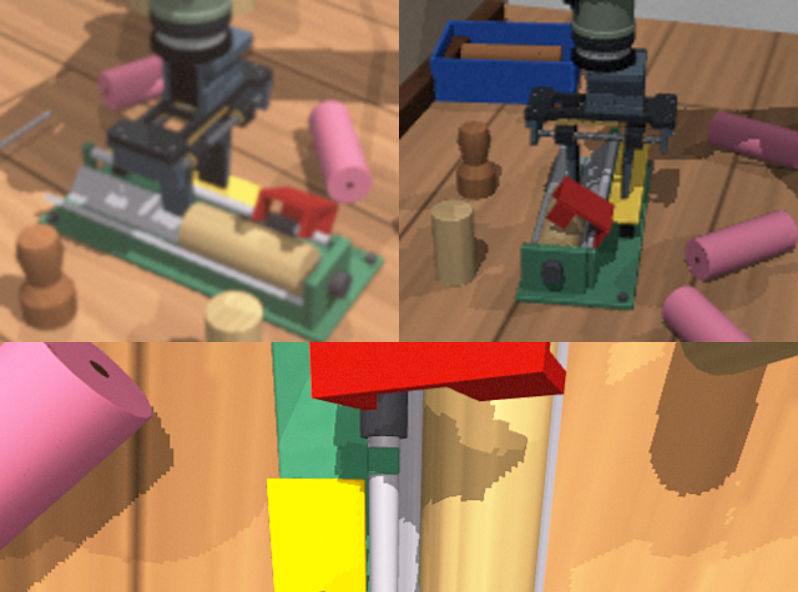

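Emit:
{"method": "play_rows", "body": {
  "motion": [
    [-0.0003, 0.002, 0, 0, 0.6],
    [-0.0007, 0.004, 0, 0, 0.6],
    [-0.001, 0.006, 0, 0, 0.6],
    [-0.0013, 0.008, 0, 0, 0.6],
    [-0.0016, 0.01, 0, 0, 0.6],
    [-0.0018, 0.011, 0, 0, 0.6],
    [-0.002, 0.012, 0, 0, 0.6],
    [-0.0021, 0.013, 0, 0, 0.6]
  ]
}}

```text
time_s: 13.02
ee_pos: [570.7, -141.1, 5.0]
ee_rot: [43.3, 89.3, -37.2]
force: [1.5, -8.5, 11.2]
gripper_width: 54.7
```

```bash
python3 look.py 10
```

```text
13.0167 [ 570.74858041 -141.14538647    4.96329909] [ 1.46699491 -8.54220769 11.17739927] [-1.69998589 -0.09049378  0.21763281] 54.710816128170585 [-10.04411831  30.80674654   4.96329909]
```

View pics/L10.png

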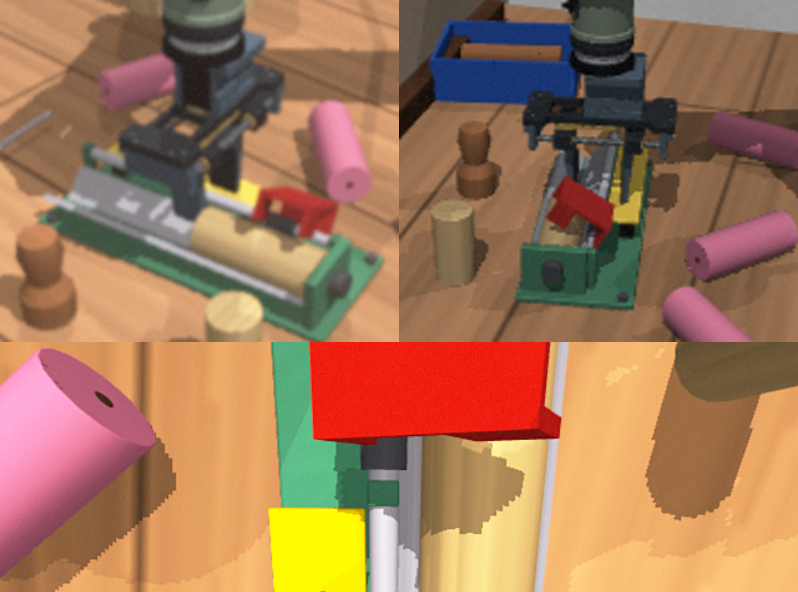

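Emit:
{"method": "play_rows", "body": {
  "motion": [
    [-0.0002, 0.001, 0, 0, 0.6],
    [-0.0003, 0.002, 0, 0, 0.6],
    [-0.0005, 0.003, 0, 0, 0.6],
    [-0.0006, 0.004, 0, 0, 0.6],
    [-0.0007, 0.0045, 0, 0, 0.6],
    [-0.0008, 0.005, 0, 0, 0.6],
    [-0.0008, 0.005, 0, 0, 0.6],
    [-0.0008, 0.005, 0, 0, 0.6]
  ]
}}

```text
time_s: 13.83
ee_pos: [570.6, -139.9, 5.1]
ee_rot: [31.9, 89.1, -48.5]
force: [1.6, -20.1, 8.4]
gripper_width: 54.7
```

```bash
python3 look.py 11
python3 - <<'E'
from h import *
from workcell import grab_frame
f=grab_frame("scene");cv2.imwrite("pics/z11.png",cv2.resize(f["img"][190:270,270:390],None,fx=6,fy=6,interpolation=cv2.INTER_CUBIC))
p=np.load("p.npy")
for X in [(10,0,67),(140,-37,66),(140,-25,42),(140,-34,36)]:print(X,(P(f,W(p,X))[0]-(270,190))*6)
E
```

```text
13.8333 [ 570.62638877 -139.8869906     5.08347009] [  1.56307893 -20.12115244   8.41972176] [-3.61157623 -0.12994611 -0.29966215] 54.657214589282766 [-8.78262601 30.72231817  5.08347009]
(10, 0, 67) [182.23236856 127.9515737 ]
(140, -37, 66) [444.85379615 311.54942284]
(140, -25, 42) [458.89802132 342.05499725]
(140, -34, 36) [446.07286767 370.0665723 ]
```

View pics/z11.png

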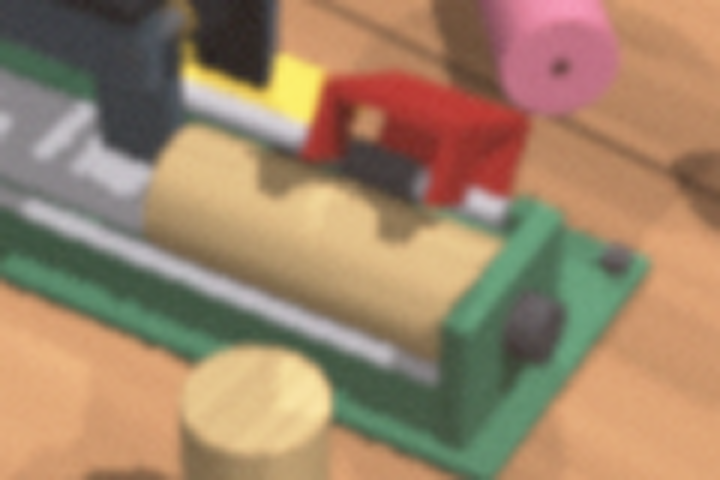

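The blank's head meets the green stop at about (455,330) with no gap, and the force rose to 20 N. I'll back off along the pedal and then release it.

Emit:
{"method": "play_rows", "body": {
  "motion": [
    [0.0004, -0.002, 0, 0, 0.6],
    [0.0007, -0.004, 0, 0, 0.6],
    [0.001, -0.006, 0, 0, 0.6],
    [0.0014, -0.008, 0, 0, 0.6],
    [0.0018, -0.011, 0, 0, 0.6],
    [0.0023, -0.014, 0, 0, 0.6],
    [0.0026, -0.016, 0, 0, 0.6],
    [0.0026, -0.016, 0, 0, 0.6]
  ]
}}

```text
time_s: 14.7
ee_pos: [570.0, -144.7, 4.7]
ee_rot: [143.0, 89.6, 62.1]
force: [-0.0, 11.0, 17.2]
gripper_width: 54.2
```

```bash
python3 look.py 12
```

```text
14.7 [ 570.00363963 -144.69090262    4.70548911] [-5.44460140e-03  1.10025033e+01  1.71539026e+01] [ 2.03203892  0.4697275  -0.35738324] 54.23016856195377 [-13.42092971  32.11928844   4.70548911]
```

View pics/L12.png

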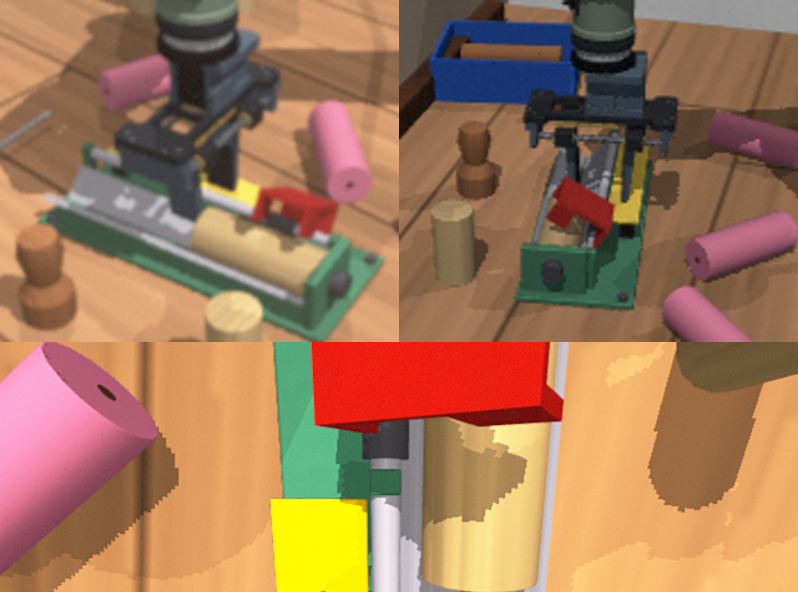

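Emit:
{"method": "play_rows", "body": {
  "motion": [
    [0, 0, 0.002, 0, 0.6],
    [0, 0, 0.004, 0, 0.6],
    [0, 0, 0.007, 0, 0.6],
    [0, 0, 0.01, 0, 0.6],
    [0, 0, 0.013, 0, 0.6],
    [0, 0, 0.017, 0, 0.6],
    [0, 0, 0.022, 0, 0.6],
    [0, 0, 0.028, 0, 0.6]
  ]
}}

```text
time_s: 15.52
ee_pos: [568.0, -148.4, 30.2]
ee_rot: [-110.5, 89.9, 168.9]
force: [0.0, 0.4, -0.2]
gripper_width: 54.6
```

Emit:
{"method": "play_rows", "body": {
  "motion": [
    [0, 0, 0.01, 0, 0.6],
    [0, 0, 0.025, 0, 0.6],
    [0, 0, 0.045, 0, 0.6],
    [0, 0, 0.065, 0, 0.6],
    [0, 0, 0.085, 0, 0.6],
    [0, 0, 0.1, 0, 0.6],
    [0, 0, 0.11, 0, 0.6],
    [0, 0, 0.11, 0, 0.6]
  ]
}}

```text
time_s: 16.18
ee_pos: [569.9, -148.9, 143.4]
ee_rot: [64.6, 89.7, -16.0]
force: [0.1, -0.7, -0.3]
gripper_width: 54.4
```

```bash
python3 look.py 13
python3 - <<'E'
from h import *
from workcell import grab_frame
a=[]
for n,(x,y) in dict(scene=(270,170),side=(290,150)).items():
    f=grab_frame(n);a.append(cv2.resize(f["img"][y:y+100,x:x+120],None,fx=3.3,fy=3.3,interpolation=cv2.INTER_CUBIC))
cv2.imwrite("pics/z13.png",np.hstack(a))
E
```

```text
16.1833 [ 569.93964871 -148.87198395  143.35091487] [ 0.09786714 -0.71138493 -0.30016074] [-0.00460102 -0.07880759 -0.02274688] 54.41014219096368 [-17.53574135  32.86350695 143.35091487]
```

View pics/L13.png

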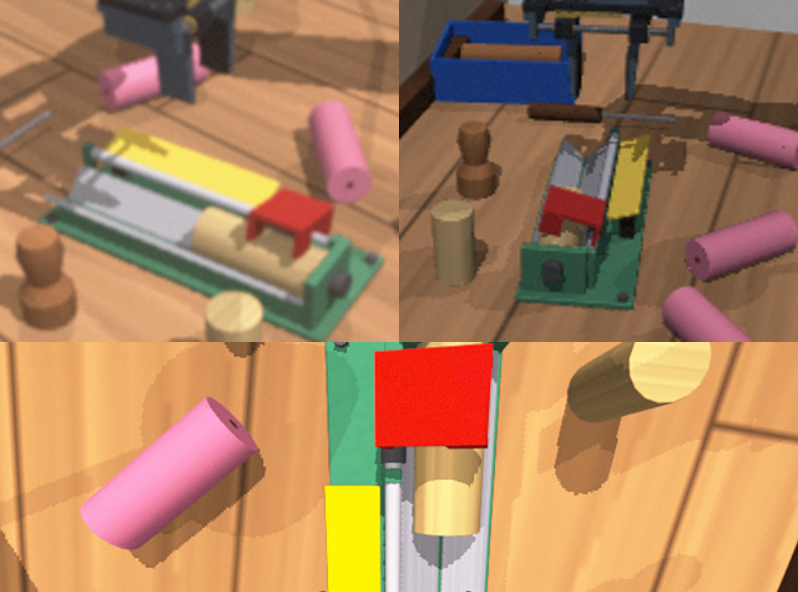

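View pics/z13.png

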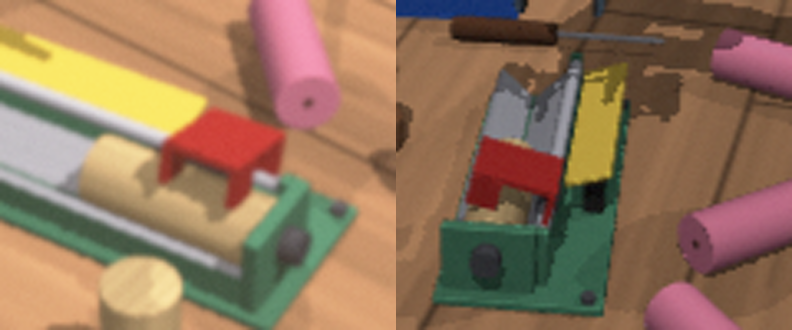

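Run:
```python
from workcell import job_done
print(job_done())
```

```text
the job is handed in; nothing more can be done
None
```

I loaded the blank and handed the job in about 16 s into the 48 s limit. With one fingertip I pressed the pedal fully down. With the other I pushed the blank about 110 mm under the raised flap until it hit the stop. I then backed the pusher off the tail with the pedal still down, and released the pedal by lifting straight up.

**Last checks that agreed:**
- **At the stop:** the push force rose from 8.5 N to 20 N while the arm barely moved.
- **Blank position:** in the scene view the head meets the green stop with no visible gap. The tail is within a millimetre or two of the expected x = 10 mm.
- **Flap:** after release it rests on the blank.
- **Robot and surroundings:** the tool is clear, with about 0 N on it. The spare pieces, gouge and pink pieces look unmoved in the pictures.

**Checks that disagreed:**
- **Fingertip height:** the fingertips sit about 40 mm higher than the reported TCP. Both fixed cameras showed this, and the pedal contact height confirmed it, so I pressed down by force and pictures instead of by the state.
- **Sideways drift:** the tool drifted about 3 mm sideways while pushing, with no visible effect.

I did not measure the flap angle itself.

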